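Dock, dust and key in a race trophy for marking

ROBOT

A 6-joint arm with a two-finger parallel gripper is mounted at the origin on the work surface. World frame = base frame: x ahead of the robot, y to its left, z up, the work surface at z = 0. Lengths are in m, angles in degrees, forces in N, time in s.
With the tool pointing down it reaches from about 0.325 to 0.85 m from the base axis. Payload 15.5 kg.
Tool frame: the origin (TCP) lies between the finger pads; the fingertips stand 11 mm ahead of it and the grasp point (between the pads) lies 8 mm behind it; z points along the fingers, y is the line along which they close (so a half turn about z gives the same grasp; the last joint's range is limited). The gripper opens to 91 mm and grips with 3 to 60 N. Pads are 32 mm wide; open, the fingers measure 118 mm over their backs; the gripper's body (76 mm by 178 mm) begins 60 mm behind the grasp point.
Start: joints at [-73.883, 28.281, 77.091, -0, 74.628, -5.472], TCP at [0.23, -0.581, 0.225] pointing down, gripper open.
Joint ranges: [-166.48, 166.48], [-47.26, 123.95], [12.59, 153.08], [-70.14, 250.14], [6.76, 159.57], [-176.63, 176.63]. Speed limits (degrees/s): [108.29, 108.29, 147.25, 172.46, 172.46, 172.46].

INTERFACE

Orientations are given as [roll, pitch, yaw] about the fixed x, y, z axes, in that order (R = Rz(yaw) Ry(pitch) Rx(roll)).
In Python, from plant import arm gives the robot as it stands. Calls block until the motion is done:
- arm.move_to(position, orientation): joint-space move of the TCP to a pose.
- arm.move_straight(position, rotation=None, max_speed=0.15): straight line of the TCP; rotation=None keeps the orientation; max_speed is the mean speed in m/s.
- arm.move_j(angles): joint-space move.
- arm.gripper_to(opening, force=None): finger opening in m; force is the grip in N (None keeps the last); returns when the fingers have stopped.
- arm.pause(seconds).
- arm.solve_ik(position, orientation): joint angles nearest the present ones, or None.
- arm.read_camera(name): name is "side" or "top" or "wrist"; returns the picture (400x640x3 uint8, red, green, blue); there is no depth.
- arm.camera_info(name): a dict with "vfov" (degrees; the focal length in pixels is half the picture's height over the tangent of half this angle, whatever the lens; pixels are square), "cx", "cy" (the principal point, pixels), "k1" (the pictures are not rectified: a ray, as slopes to the right and down, at radius r is drawn at 1 + k1 r^2 times it, then the intrinsics apply), "position" and "rotation" of the camera in the world. Camera axes: x right, y up, looking along -z (the intrinsics and any distortion apply to the point x, -y, -z); pixel columns grow to the right and rows downward; lengths in m; the calibration is good to about 2 mm. A picture is of the moment at which its call begins: read the wrist's pose just before it. camera_info takes no time and is no camera call; for the wrist camera it gives the pose at the moment of the call.
A pose or a line that the arm cannot do raises arm.MotionError and nothing moves.
- arm.sign_off(): hands the job in; it is judged then, once.
Readings, each from a call of its own:
- arm.get_clock(): time.
- arm.get_joint_pos(): joint angles.
- arm.get_qvel(): joint speeds.
- arm.get_tau(): joint torques, N m.
- arm.get_position(): TCP position.
- arm.get_eef_rot(): TCP orientation.
- arm.get_wrist_force(): force on the tool from outside, world axes, zero at the start.
- arm.get_ft_torque(): the same for the moment, N m.
- arm.get_width(): finger opening in m.
- arm.get_gripper_force(): force on a finger pad.
Only numpy, scipy, OpenCV 4.12 (cv2) and the standard library are available. Lean on these libraries where they do the work, as an engineer would, in place of code of your own. Each camera call takes 0.05 s, during which the arm holds its last target. There are 200 camera calls.

TASK

Slide the trophy along the counter, without lifting it, into the marking dock until it is fully home against the blue stop, and only then press the orange cap of the duster can fully down and let it spring up. Then, with the trophy still home, press the console keys fully down one at a time in the order blue, yellow, blue, green, letting each spring up before the next. Never press the red or white key, and leave everything else on the counter where it is.

Things in the scene. Friction and masses are not known exactly. Their poses are not given: they have to be found in the camera images.
- trophy: Loose trophy: dark grey plinth 90 (x) x 64 (y) x 40 mm high, 0.3 to 0.6 kg, silver name plate on its front half, pale stone 50 mm across on its rear half (centre 18 mm to +x, top 77 mm above the counter). Origin: centre of the underside. +x points to the stone's end (corners rounded), which enters the dock first. It starts before the dock's mouth, roughly lined up.
- dock: Fixed marking dock. Origin: on the counter, where the trophy's origin is when it is fully home, axes then parallel. +x points into the dock; the face of the blue stop (46 mm high) is at x 45 mm. Two slippery white rails 14 mm high, 70 mm apart inside, run from x -46 to 46 mm and flare towards -x to a mouth 102 mm wide at x -92 mm; the counter is the floor. White head 58 mm high at x -12, y 66 mm.
- cap_top (a point): Centre of the top of the orange sprung cap of the air-duster can, 26 mm across, 138 mm above the counter when up. The white-and-green can, 48 mm across, shoulder 110 mm high, is clamped upright behind the dock's blue stop, its axis at x 88, y 0 mm of the dock.
- cap (a joint): Travel of the orange cap: 0 up, 0.006 m fully pressed (about 5 N); springs back by itself.
- console: Fixed flat grey console with a black top, 150 (x) x 200 (y) x 32 mm. Origin: centre of the underside. Five round coloured keys stand on it in six places (x -32 or +32 mm, y -60, 0 or +60 mm; a slotted grille is at x +32, y +60). Which colour is where varies.
- key_blue_top (a point): Centre of the top of the blue round key, 28 mm across, on a grey collar 44 mm across; top 54 mm above the counter when up (10 mm above the collar).
- key_blue (a joint): Travel of the blue key: 0 up, 0.006 m fully pressed (about 5 N); springs back.
- key_yellow_top (a point): Centre of the top of the yellow round key, 28 mm across, on a grey collar 44 mm across; top 54 mm above the counter when up (10 mm above the collar).
- key_yellow (a joint): Travel of the yellow key: 0 up, 0.006 m fully pressed (about 5 N); springs back.
- key_green_top (a point): Centre of the top of the green round key, 28 mm across, on a grey collar 44 mm across; top 54 mm above the counter when up (10 mm above the collar).
- key_green (a joint): Travel of the green key: 0 up, 0.006 m fully pressed (about 5 N); springs back.
- key_red_top (a point): Centre of the top of the red round key, 28 mm across, on a grey collar 44 mm across; top 54 mm above the counter when up (10 mm above the collar).
- key_red (a joint): Travel of the red key: 0 up, 0.006 m fully pressed (about 5 N); springs back.
- key_white_top (a point): Centre of the top of the white round key, 28 mm across, on a grey collar 44 mm across; top 54 mm above the counter when up (10 mm above the collar).
- key_white (a joint): Travel of the white key: 0 up, 0.006 m fully pressed (about 5 N); springs back.
- wrench: Bystander, to be left alone: steel open-ended wrench, 130 mm long, lying flat. Origin: within its length, underside.
- bell: Bystander, to be left alone: brass bicycle bell, a dome 48 mm across and 34 mm high. Origin: centre of the underside.
- mug: Bystander, to be left alone: blue mug, 76 mm across (handle extra), 85 mm high. Origin: centre of the underside.
- wristband: Bystander, to be left alone: yellow ring-shaped wristband, 66 mm across, 12 mm high. Origin: centre of the underside.
- toolcase: Bystander, to be left alone: flat red tool case with clear lid, 110 x 170 x 44 mm. Origin: centre of the underside.
- carton: Bystander, to be left alone: small cardboard carton with a white paper band, 100 x 75 x 50 mm. Origin: centre of the underside.
- rawstone: Bystander, to be left alone: loose grey stone, 56 mm across, 36 mm high. Origin: centre of the underside.

How it is judged:
By the outcome, as a careful person would: the job done as asked, in the order asked, and still so for the second after the job is handed in, with the robot touching nothing.
It also fails if it takes over 58 s, if anything falls off the work surface, if the arm or the gripper's body presses on something with over 40 N, if the wrist force passes 120 N, or if a joint passes its speed limit or range.

## Working session

There is one attempt and no reset: what is moved stays moved. The work goes in short steps, each a Python script; the robot and the scene stay as the last script left them, time stands still between calls to the robot, and variables do not carry over. Pictures are saved under pics/ and viewed, at most 10 in all, crops included, and the job is handed in when it is done.

```bash
mkdir -p pics; cat > h.py <<'E'
import numpy as np, cv2
from plant import arm
def save(name,f):
    im=arm.read_camera(name); cv2.imwrite(f'pics/{f}.png',im[:,:,::-1]); return im
def ray(info,u,v):
    f=200/np.tan(np.radians(info['vfov'])/2)
    d=np.array([(u-info['cx'])/f,(v-info['cy'])/f]); s=d.copy()
    for _ in range(20): s=d/(1+info['k1']*(s@s))
    R=np.array(info['rotation'])
    return np.array(info['position']),R@np.array([s[0],-s[1],-1])
def at(info,u,v,z):
    p,d=ray(info,u,v); return p+d*(z-p[2])/d[2]
def proj(info,P):
    f=200/np.tan(np.radians(info['vfov'])/2)
    q=np.array(info['rotation']).T@(np.array(P)-info['position'])
    s=np.array([q[0],-q[1]])/-q[2]; s=s*(1+info['k1']*(s@s))
    return s*f+[info['cx'],info['cy']]
E
python3 - <<'E'
from h import *
for c in('side','top','wrist'):
    print(c,arm.camera_info(c))
    if c!='wrist': save(c,c+'0')
print(arm.get_clock(),arm.get_eef_rot())
E
```

```text
side {'vfov': 47.39541390676916, 'cx': 319.14928473185415, 'cy': 200.44211485443222, 'k1': -0.03476211262576101, 'position': array([0.01056663, 1.17405748, 0.94886152]), 'rotation': array([  58.20593104,    0.78827932, -156.11793949])}
top {'vfov': 47.98651261155862, 'cx': 311.10040797704266, 'cy': 196.16012224458518, 'k1': 0.021605569495268675, 'position': array([ 0.33562905, -0.02672846,  1.37998092]), 'rotation': array([ 10.94791299,   0.52737136, -89.03720922])}
wrist {'vfov': 62.84900721914601, 'cx': 317.7308142347999, 'cy': 199.97954157258397, 'k1': -0.04344435169745884, 'position': array([ 0.30380558, -0.5517257 ,  0.3832915 ]), 'rotation': array([-1.59978100e+01,  5.32484767e-02, -6.83868697e+01])}
0.1 [-1.79935948e+02 -5.30682800e-03  2.15897305e+01]
```

```bash
sed -i "s/np.array(info\['rotation'\])/Rotation.from_euler('xyz',info['rotation'],degrees=True).as_matrix()/; 1a from scipy.spatial.transform import Rotation" h.py; cat h.py | grep Rot; python3 -c "
import cv2
im=cv2.imread('pics/top0.png');cv2.imwrite('pics/top0b.png',cv2.resize(im,(800,500),interpolation=cv2.INTER_CUBIC))"
```

```text
from scipy.spatial.transform import Rotation
    R=Rotation.from_euler('xyz',info['rotation'],degrees=True).as_matrix()
    q=Rotation.from_euler('xyz',info['rotation'],degrees=True).as_matrix().T@(np.array(P)-info['position'])
```

View pics/top0.png

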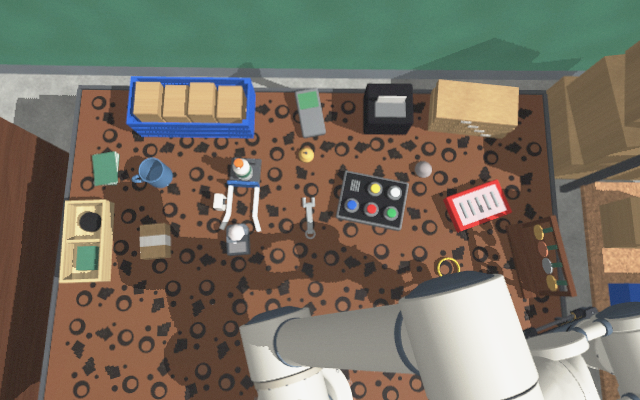

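View pics/side0.png

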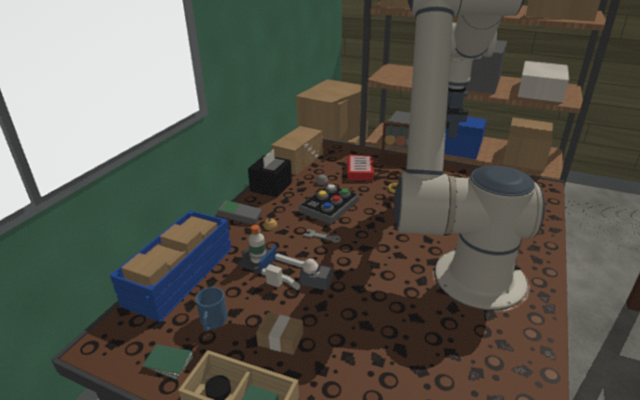

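The top view shows the trophy at about (237,238), the dock opening towards the robot (mouth about y=228) and the cap at (240,165). The keys are blue (351,205), yellow (375,188), white (395,192), red (371,209) and green (391,213). I'll enlarge these areas.

```bash
python3 -c "
import cv2
im=cv2.imread('pics/top0.png')
a=cv2.resize(im[150:260,205:275],None,fx=5,fy=5,interpolation=cv2.INTER_CUBIC)
b=cv2.resize(im[165:235,332:414],None,fx=5,fy=5,interpolation=cv2.INTER_CUBIC)
b=cv2.copyMakeBorder(b,0,200,0,0,cv2.BORDER_CONSTANT)
cv2.imwrite('pics/c1.png',cv2.hconcat([a,b]))"
```

```text
(no output)
```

View pics/c1.png

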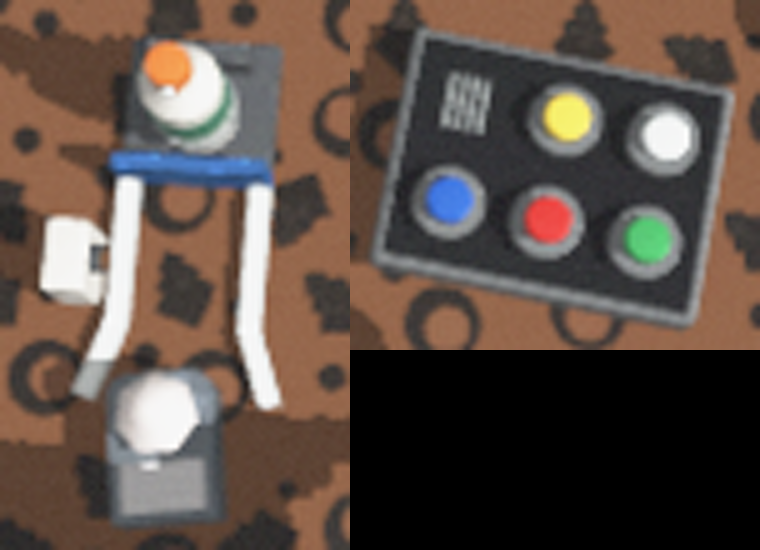

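The crop shows the dock rails and stop, the cap at (168,65) and the trophy corners, with all key tops clear. I'll compute positions from these, then take wrist close-ups.

```bash
python3 - <<'E'
from h import *
I=arm.camera_info('top')
A=lambda x,y,z:at(I,204.6+x/5,149.6+y/5,z)
B=lambda x,y,z:at(I,331.6+(x-350)/5,164.6+y/5,z)
for n,p in dict(cap=(168,65,.138),LRt=(143,182,.014),LRb=(128,320,.014),RRt=(248,187,.014),RRb=(238,328,.014),mouthL=(88,398,.014),mouthR=(262,405,.014),stone=(158,412,.055),pfl=(112,525,.04),pfr=(224,520,.04),head=(70,247,.058)).items(): print(n,A(*p).round(4))
for n,p in dict(blue=(449,199),yellow=(567,117),white=(668,136),red=(548,219),green=(649,239)).items(): print(n,B(*p,.054).round(4))
E
```

```text
cap [0.6702 0.1988 0.138 ]
LRt [0.6282 0.2333 0.014 ]
LRb [0.5412 0.2382 0.014 ]
RRt [0.626  0.1678 0.014 ]
RRb [0.5373 0.1703 0.014 ]
mouthL [0.4927 0.2602 0.014 ]
mouthR [0.4901 0.1537 0.014 ]
stone [0.4803 0.2097 0.055 ]
pfl [0.4144 0.2363 0.04  ]
pfr [0.4184 0.17   0.04  ]
head [0.5783 0.2667 0.058 ]
blue [ 0.5686 -0.1312  0.054 ]
yellow [ 0.6198 -0.2022  0.054 ]
white [ 0.609  -0.2626  0.054 ]
red [ 0.5574 -0.1902  0.054 ]
green [ 0.5462 -0.2501  0.054 ]
```

```bash
python3 - <<'E'
from h import *
arm.move_to([0.5,0.203,0.26],[180,0,-2])
I=arm.camera_info('wrist'); im=save('wrist','w1'); np.save('w1.npy',I,allow_pickle=True)
cv2.imwrite('pics/w1b.png',cv2.resize(im[:,120:520,::-1],(800,800),interpolation=cv2.INTER_CUBIC)[:600])
print(arm.get_clock(),I, [proj(I,p).round(0) for p in ([.461,.205,.04],[.627,.203,0.046],[.41,.2,.04])])
E
```

```text
3.0667 {'vfov': 62.84900721914601, 'cx': 317.7308142347999, 'cy': 199.97954157258397, 'k1': -0.04344435169745884, 'position': array([0.57958192, 0.20024747, 0.41884287]), 'rotation': array([-1.60023198e+01, -1.89198923e-04, -9.20133373e+01])} [array([317., 208.]), array([314.,  61.]), array([323., 247.])]
```

View pics/w1.png

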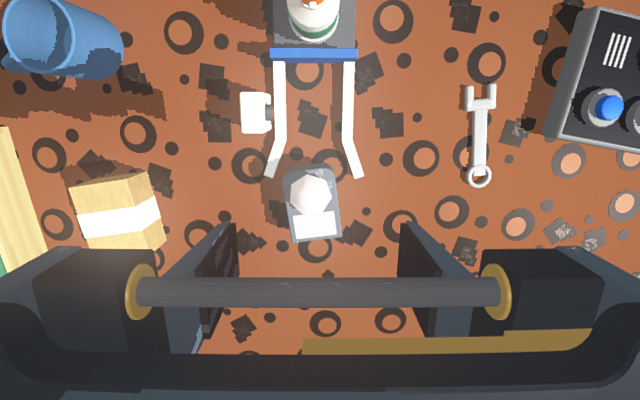

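```bash
python3 -c "
import cv2
im=cv2.imread('pics/w1.png')
cv2.imwrite('pics/c2.png',cv2.resize(im[35:255,240:380],None,fx=2.7272,fy=2.7272,interpolation=cv2.INTER_CUBIC))
a=cv2.resize(im[40:185,255:370],None,fx=4,fy=4,interpolation=cv2.INTER_CUBIC)
b=cv2.resize(im[155:250,275:350],None,fx=4,fy=4,interpolation=cv2.INTER_CUBIC)
b=cv2.copyMakeBorder(b,0,200,0,0,cv2.BORDER_CONSTANT)
cv2.imwrite('pics/c2.png',cv2.hconcat([a,b]))"
```

```text
(no output)
```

View pics/c2.png

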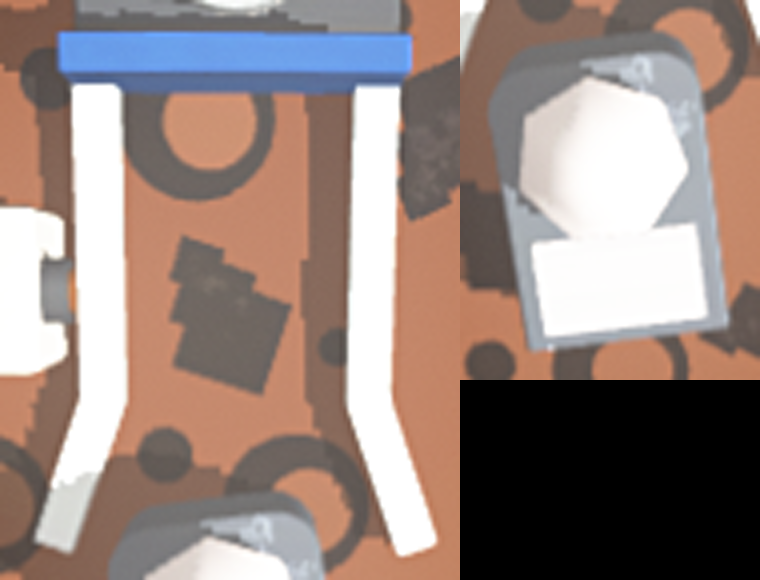

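```bash
python3 - <<'E'
from h import *
I=np.load('w1.npy',allow_pickle=True).item()
A=lambda x,y,z:at(I,254.6+x/4,39.6+y/4,z)
B=lambda x,y,z:at(I,274.6+(x-460)/4,154.6+y/4,z)
P={n:A(*p) for n,p in dict(LRt=(122,90,.014),LRb=(127,400,.014),RRt=(354,90,.014),RRb=(347,400,.014),stL=(60,72,.046),stR=(411,76,.046),mL=(75,552,.014),mR=(400,555,.014)).items()}
P|={n:B(*p,.04) for n,p in dict(fl=(530,349),fr=(728,326),sl=(489,110),sr=(697,85)).items()}
for n,p in P.items(): print(n,p.round(4))
def ang(a,b): d=P[b]-P[a]; return np.degrees(np.arctan2(d[1],d[0])).round(2)
print('dock yaw',ang('LRb','LRt'),ang('RRb','RRt'),ang('stR','stL')-90)
print('trophy yaw',ang('fl','sl'),ang('fr','sr'),ang('fr','fl')-90)
E
```

```text
LRt [0.6307 0.2362 0.014 ]
LRb [0.5417 0.24   0.014 ]
RRt [0.6283 0.1692 0.014 ]
RRb [0.5394 0.1727 0.014 ]
stL [0.6318 0.2496 0.046 ]
stR [0.6275 0.1564 0.046 ]
mL [0.4949 0.2593 0.014 ]
mR [0.4903 0.1568 0.014 ]
fl [0.4177 0.238  0.04  ]
fr [0.4232 0.176  0.04  ]
sl [0.4945 0.2458 0.04  ]
sr [0.4999 0.184  0.04  ]
dock yaw -2.45 -2.29 -2.6500000000000057
trophy yaw 5.79 5.95 5.1299999999999955
```

The dock is at about (0.585,0.205) with yaw −2.45°. The trophy is at about (0.465,0.2115) with yaw 5.7°. I'll push it with two spread fingers.

```bash
cat >> h.py <<'E'
yaw=-2.45; c,s=np.cos(np.radians(yaw)),np.sin(np.radians(yaw)); O=np.array([.5847,.2047])
def D(x,y,z): return [O[0]+c*x-s*y,O[1]+s*x+c*y,z]
def fx(): f=arm.get_wrist_force(); return f[0]*c+f[1]*s
E
python3 - <<'E'
from h import *
arm.move_to(D(-.203,0,.13),[180,0,yaw])
arm.gripper_to(.03)
arm.move_straight(D(-.203,0,.029),max_speed=.12)
print(arm.get_clock(),fx(),arm.get_width())
arm.move_straight(D(-.068,0,.029),max_speed=.05)
print(arm.get_clock(),fx())
x=-.068
while x<-.052 and fx()>-9:
    x+=.001; arm.move_straight(D(x,0,.029),max_speed=.03); print(round(x,4),round(fx(),2))
print(arm.get_clock(),arm.get_position())
arm.move_straight(D(x-.045,0,.029),max_speed=.1)
print(fx())
arm.move_straight(D(x-.045,0,.25),max_speed=.25)
I=arm.camera_info('wrist'); im=save('wrist','w2'); np.save('w2.npy',I,allow_pickle=True)
a=im[30:170,240:390,::-1]; cv2.imwrite('pics/c3.png',cv2.resize(a,None,fx=4,fy=4,interpolation=cv2.INTER_CUBIC))
print(arm.get_clock(),[proj(I,D(*p)) for p in((-.045,0,.04),(.045,0,.04))])
E
```

```text
5.8167 0.9722587601238573 0.030013704577648775
8.6667 -2.0276047177118564
-0.067 -1.85
-0.066 -1.39
-0.065 -3.22
-0.064 -2.34
-0.063 -5.52
-0.062 -9.98
10.1667 [0.52145937 0.20732362 0.02895385]
-0.0261214838186549
11.85 [array([317.93993677, 122.09286831]), array([317.97848182,  33.02440451])]
```

```bash
python3 - <<'E'
import cv2
im=cv2.imread('pics/w2.png')
cv2.imwrite('pics/c4.png',cv2.resize(im[0:145,245:390],None,fx=4,fy=4,interpolation=cv2.INTER_CUBIC))
E
```

```text
(no output)
```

View pics/c4.png

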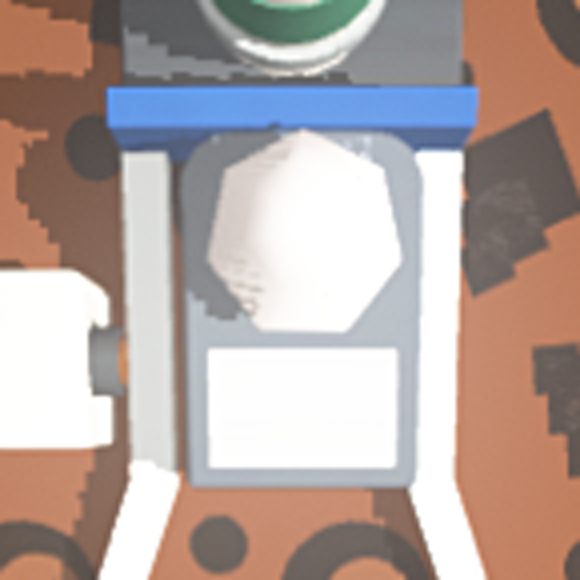

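The trophy is home: its front edge is at y≈486 in the crop, as predicted, and its rear face is against the blue stop. Next I'll press the cap.

```bash
cat >> h.py <<'E'
def press(xy,top):
    z=top+.011
    arm.move_straight([*xy,z+.003],max_speed=.12)
    f0=arm.get_wrist_force()[2]; d=.001; log=[]
    arm.move_straight([*xy,z-.003],max_speed=.03)
    z-=.003
    while d<.0075:
        z-=.001; d+=.001; arm.move_straight([*xy,z],max_speed=.03)
        f=arm.get_wrist_force()[2]-f0; log.append((round(top+.011-z,4),round(f,1)))
        if f>12: break
    arm.pause(.15)
    arm.move_straight([*xy,top+.026],max_speed=.08)
    print(log,round(arm.get_wrist_force()[2]-f0,2),arm.get_clock())
E
python3 - <<'E'
from h import *
arm.gripper_to(0)
p=D(.0873,-.0005,.175)
arm.move_to(p,[180,0,yaw])
press(p[:2],.138)
E
```

```text
[(0.004, np.float64(3.8)), (0.005, np.float64(3.8)), (0.006, np.float64(6.5)), (0.007, np.float64(16.1))] -0.64 15.5583
```

```bash
python3 - <<'E'
from h import *
K=dict(b=(.5686,-.1312),y=(.6198,-.2022),g=(.5462,-.2501))
arm.move_straight(D(.087,0,.2),max_speed=.15)
arm.move_to([*K['b'],.12],[180,0,-10.7])
for k in 'byb':
    press(K[k],.054)
    if k!='b' or 1: pass
    n={'b':'y','y':'b'}
    arm.pause(.1)
    if k=='b' and not 'done' in globals(): arm.move_straight([*K['y'],.085],max_speed=.12); done=1
    elif k=='y': arm.move_straight([*K['b'],.085],max_speed=.12)
arm.move_straight([*K['g'],.085],max_speed=.15)
press(K['g'],.054)
arm.move_straight([*K['g'],.2],max_speed=.2)
save('top','t9'); im=save('top','t10')
cv2.imwrite('pics/c5.png',cv2.resize(im[130:280,90:500,::-1],(800,293),interpolation=cv2.INTER_CUBIC))
print(arm.get_clock())
E
```

```text
[(0.004, np.float64(3.0)), (0.005, np.float64(4.7)), (0.006, np.float64(7.8)), (0.007, np.float64(23.0))] -0.35 19.8
[(0.004, np.float64(3.3)), (0.005, np.float64(3.8)), (0.006, np.float64(7.4)), (0.007, np.float64(19.0))] -1.4 23.0
[(0.004, np.float64(3.6)), (0.005, np.float64(4.4)), (0.006, np.float64(8.5)), (0.007, np.float64(22.7))] -0.15 26.2
[(0.004, np.float64(2.7)), (0.005, np.float64(4.7)), (0.006, np.float64(7.8)), (0.007, np.float64(22.1))] -1.17 29.475
30.325
```

View pics/c5.png

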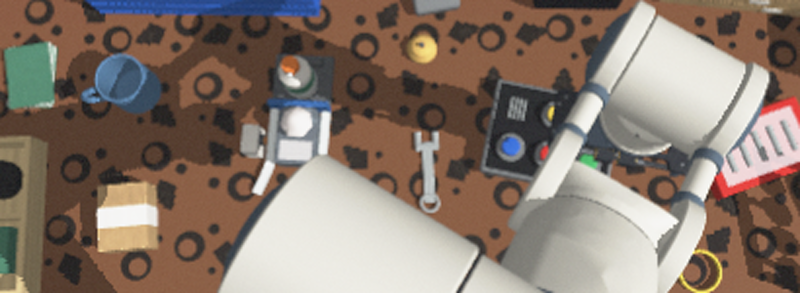

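The trophy is still home against the stop at crop (297,130), and the bystanders look unmoved. The cap and all four key presses bottomed out. I'll hand the job in.

```bash
python3 -c "
from plant import arm
print(arm.sign_off())"
```

```text
the job is handed in; nothing more can be done
None
```

I slid the trophy home against the blue stop, pressed the cap, then pressed blue, yellow, blue and green in order, each fully down and released, and handed the job in at about 30 s.

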